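# Index the drilling jig's turret stop and push the board up to it

## Task

The drilling jig is still on a stop for an earlier hole. Lay a fingertip on the knurled rim of its turret stop and roll the drum, one click at a time, until the longest of its six stop rods has clicked into the lowest position, in line with the board; then push the board along the channel until its end rests against that rod. Only touch and push: do not lift the board, and leave the things lying round the jig where they are.

Things in the scene. Friction and masses are not known exactly. Their poses are not given: they have to be found in the camera images.
- jig: Drilling jig screwed to the bench, turned up to 0.25 rad. Origin: centre of its underside on the bench top. y runs along the board's channel from the turret stop (-y end) to the open loading end (+y end); x points across it, away from the robot. Plywood base 130 x 390 x 12 mm (x, y, z). Channel 53 mm wide, centred on x = 0; its floor is the base top, 12 mm above the bench.
- channel (a point): Point on the channel's floor (12 mm above the bench), at the jig's x = y = 0; axes as the jig's. Behind the channel stands a wooden fence (x 26 to 45, y -105 to +190 mm, top 24 mm above the floor), in front a low guide rail (x -39 to -26, y -50 to +120 mm, top 10 mm above the floor).
- bridge (a point): Centre of the top of the aluminium drill-bushing bridge that spans the channel, 50 mm above the bench; 42 mm long along y (21 mm either way). The bushings' collars stand 3 mm above it. The board passes beneath it with 5 mm to spare.
- drum_axis (a point): Centre of the turret drum, 47 mm above the bench; axes as the jig's. Dark steel cylinder, 60 mm diameter, 30 mm wide, finely knurled rim; its axis lies level along the jig's y. The rim's top is 77 mm above the bench, free above the grey housing: cheeks before and behind it (34 mm and more from the axis) reach 54 mm, the end plate (39 mm and more towards -y) 62 mm above the bench.
- long_tip (a point): Centre of the end face of the longest stop rod; moves with the drum. Six steel stop rods (7 mm thick, 10 mm round pads at the tips) stand out of the drum's +y face towards the board, 60 degrees apart on a circle of 22 mm radius; they reach 60, 50, 40, 30, 20 and 12 mm from that face, in order round the drum.
- turret (a joint): Angle of the drum, rad: 0 with the 60 mm rod lowest (wanted), -1.05 with the 50 mm rod, -2.09 with the 40 mm rod; it starts at one of these. It grows as the rim's top moves away from the robot (jig's +x). A sprung plunger clicks in every 60 degrees (31 mm of rim). It takes 2 to 3 N at the rim to leave a detent; let go, the drum snaps to the nearest. It turns endlessly.
- stop_seat (a point): Point fixed in the jig where that end face is when the longest rod is lowest: 25 mm above the bench (13 mm above the channel's floor), on the channel's centre line, 60 mm from the drum's face; axes as the jig's.
- board: Wooden board 50 x 150 x 19 mm (x, y, z), about 0.09 kg, lying loose in the channel along the jig's y, 1.5 mm clear on each side. Origin: centre of its underside; its ends are 75 mm along its +-y, its top is 31 mm above the bench. At the start its front (-y) end is 20 to 65 mm short of stop_seat; its rear (+y) end, where it is to be pushed, is clear of the bridge.
- mallet: bystander: beech mallet 123 x 346 x 62 mm, lying at the right
- battery: bystander: black battery pack 74 x 107 x 54 mm, at the left
- spare_offcut: bystander: short wooden offcut 45 x 90 x 20 mm, in front of the jig at the right
- marker: bystander: marker pen 135 mm long, in front at the left

How it is judged:
By the outcome, as a careful person would: the job done as asked, in the order asked, and still so for the second after the job is handed in, with the robot touching nothing.
It also fails if it takes over 51 s, if anything falls off the work surface, if the arm or the gripper's body presses on something with over 40 N, if the wrist force passes 120 N, or if a joint passes its speed limit or range.

## Robot

A 6-joint arm with a two-finger parallel gripper is mounted at the origin on the work surface; the furniture and walls round the work are solid. World frame = base frame: x ahead of the robot, y to its left, z up, the work surface at z = 0. Lengths are in mm, angles in rad, forces in N, time in s.
With the tool pointing down it reaches from about 250 to 850 mm from the base axis. Payload 12.5 kg.
Tool frame: the origin (TCP) lies midway between the tips of the shut fingers; the grasp point (between the pads) lies 19 mm behind it (arm.grip_depth is the distance from the TCP to the grasp point, in mm); z points along the fingers, y is the direction in which the jaws open and shut (so a half turn about z gives the same grasp; the last joint's range is limited). The gripper opens to 93 mm and grips with 3 to 60 N. Pads are 15 mm wide; open, the fingers measure 128 mm over their backs; the gripper's body (75 mm by 188 mm) begins 65 mm behind the grasp point.
Start: joints at [1.165, 0.351, 1.652, -0, 1.139, -0.085], TCP at [173.397, 521.936, 218.633] pointing down, gripper open.
Joint ranges: [-2.75, 2.75], [-0.79, 2.1], [0.01, 2.65], [-1.57, 4.71], [0.07, 3.14], [-2.87, 2.87]. Speed limits (rad/s): [2.22, 2.22, 2.79, 3.14, 3.14, 3.14].

## Interface

Orientations are given as a unit quaternion [x, y, z, w].
In Python, from station import monitor, optics, workorder, arm gives the robot as it stands. The module is installed in compiled form; this text tells all that it offers.
- The arm moves only by the tool apply_moves, never from a script. Its argument "increments" is one flat list of numbers, 7 for each row, row after row: the shift along the world's x, y, z in m, then the turn, a rotation vector about the world's x, y, z in rad, then the opening, from -1 (shut) to 1 (fully open). In form: [x, y, z, rx, ry, rz, claw, x, y, z, rx, ry, rz, claw, ...]. A call has 1 to 12 rows; each row shifts and turns the commanded pose from where the row before left it; what a row does not reach is not made up. A row lasts 1/8 s, in which the tool goes at most 62.5 mm and 10.7 degrees, less where a joint would pass 70% of its speed; a pose out of reach is approached as far as the arm can. A call with a gripper value outside its range is refused whole. The fingers move at their own pace and stop on an object; "squeeze" is the grip in N (left out, the last holds). Time passes only in rows, so rows that do not move let the fingers close. It gives the time, the measured TCP pose, the force and the opening at its end, in the units of the state.
- monitor.state(): the state, without advancing time (a new reading comes with each control period).
- optics.get_image(name): name is "side" or "top" or "wrist"; returns a dict with "img" (420x560x3 uint8, red, green, blue), "fx", "fy", "cx", "cy" (pixels), "origin" and "attitude" of the camera in the world; the wrist camera has in their place "mount" (4x4, takes a point from camera to tool coordinates, whose origin is the TCP and whose axes are the flange's). Camera axes: x right, y down, z forward; pixel columns grow to the right and rows downward; lengths in mm; the calibration is good to about 2 mm. A picture is of the moment at which its call begins: read the wrist's pose just before it. There is no depth.
- workorder.sign_off(): hands the job in, once; it reports no verdict.
The state is a dict: "time_s": time; "joint_positions": joint angles; "qd": joint speeds; "joint_efforts": joint torques, N m; "position": TCP position; "orientation": TCP orientation; "contact_force": force on the tool from outside, world axes, zero at the start; "wrist_torque": the same for the moment, N m; "grip_width": opening from 0.0 (shut) to 1.0 (fully open).
Only numpy, scipy, OpenCV 4.12 (cv2) and the standard library are available. Lean on these libraries where they do the work, as an engineer would, in place of code of your own. Each camera call takes 0.05 s, during which the arm holds its last target.

## Working session

There is one attempt and no reset: what is moved stays moved. The work goes in short steps, Python scripts to look and compute and a tool call to move; the robot and the scene stay as the last step left them, time stands still between calls to the robot, and variables do not carry over. Pictures are saved under pics/ and viewed, and the job is handed in when it is done.

Besides the shell and the picture viewer there is one more tool, called as a command line: name --argument value ..., lists and objects as JSON in quotes. apply_moves: Moves the arm, as the interface text tells. Its arguments: {"type":"object","properties":{"increments":{"type":"array","items":{"type":"number"}},"squeeze":{"type":"number"}},"required":["increments"]}

```bash
mkdir -p pics
cat > h.py <<'E'
import numpy as np, cv2
from scipy.spatial.transform import Rotation as R
from station import monitor, optics, workorder, arm
def cam(n):
    return optics.get_image(n)
def save(d,name,crop=None,scale=1):
    im=d["img"][:,:,::-1]
    if crop: im=im[crop[1]:crop[3],crop[0]:crop[2]]
    if scale!=1: im=cv2.resize(im,None,fx=scale,fy=scale,interpolation=cv2.INTER_CUBIC)
    cv2.imwrite("pics/"+name,im)
def rot(a):
    a=np.array(a,float)
    return a if a.shape==(3,3) else R.from_quat(a.ravel()).as_matrix()
def ray(d,u,v):
    return rot(d["attitude"])@np.array([(u-d["cx"])/d["fx"],(v-d["cy"])/d["fy"],1.])
def atz(d,u,v,z):
    r=ray(d,u,v);o=np.array(d["origin"],float);return o+r*(z-o[2])/r[2]
def proj(d,p):
    c=rot(d["attitude"]).T@(np.array(p,float)-np.array(d["origin"],float))
    return np.array([d["fx"]*c[0]/c[2]+d["cx"],d["fy"]*c[1]/c[2]+d["cy"]])
E
python3 - <<'E'
from h import *
import pickle
print(monitor.state())
for n in("side","top","wrist"):
    d=cam(n);save(d,f"{n}0.png");pickle.dump(d,open(f"{n}0.pkl","wb"))
    print(n,{k:v for k,v in d.items() if k!="img"})
E
```

```text
{'time_s': 0.0, 'joint_positions': array([ 1.16543340e+00,  3.51246094e-01,  1.65238891e+00, -3.06146518e-06,
        1.13911714e+00, -8.45898227e-02]), 'qd': array([ 0.00083173,  0.00140783, -0.00110609,  0.0001287 ,  0.00081531,
       -0.00030341]), 'joint_efforts': array([-1.75803751e-03, -4.97314239e+01, -2.85258919e+01,  6.97997119e-02,
        2.56473647e-02, -5.49052959e-05]), 'position': array([173.25447137, 521.64788564, 218.10940849]), 'orientation': array([ 1.59699148e-01,  9.87165562e-01, -5.62769118e-04, -1.39258195e-04]), 'contact_force': array([-0.04852626,  0.24610947, -0.48796893]), 'wrist_torque': array([0.01734972, 0.0154995 , 0.01898416]), 'grip_width': 1.000820043814653}
side {'fx': 381.8738998453061, 'fy': 381.8738998453061, 'cx': 270.254956307737, 'cy': 213.37536237096683, 'origin': array([1061.45109936, -623.76366059,  735.45686001]), 'attitude': array([ 0.8143991 ,  0.37495364, -0.1777764 , -0.40565925])}
top {'fx': 448.52438493105814, 'fy': 448.52438493105814, 'cx': 286.9497735325484, 'cy': 205.42275101011762, 'origin': array([ 114.60125564,  -11.12353642, 1259.51167712]), 'attitude': array([ 0.72067783, -0.68435529,  0.07584453, -0.08080171])}
wrist {'fx': 300.18061865800826, 'fy': 300.18061865800826, 'cx': 279.2330073752875, 'cy': 208.0035411316858, 'mount': array([[-5.68203987e-04, -9.56854896e-01, -2.90565629e-01,
         8.10835979e+01],
       [ 9.99999820e-01, -4.88296042e-04, -3.47513319e-04,
         1.13454138e-01],
       [ 1.90637774e-04, -2.90565774e-01,  9.56855002e-01,
        -1.66212950e+02],
       [ 0.00000000e+00,  0.00000000e+00,  0.00000000e+00,
         1.00000000e+00]])}
```

View pics/side0.png

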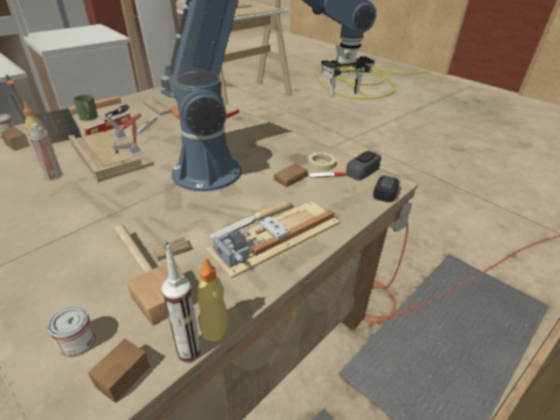

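View pics/top0.png

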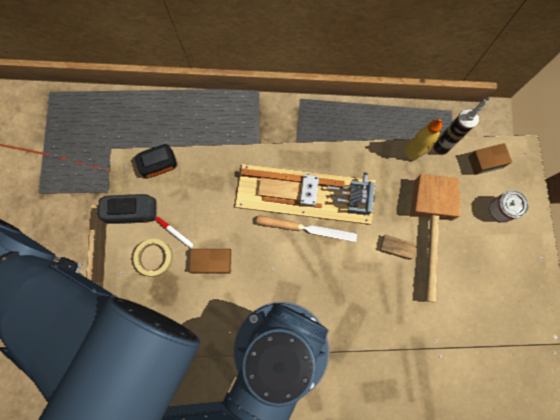

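View pics/wrist0.png

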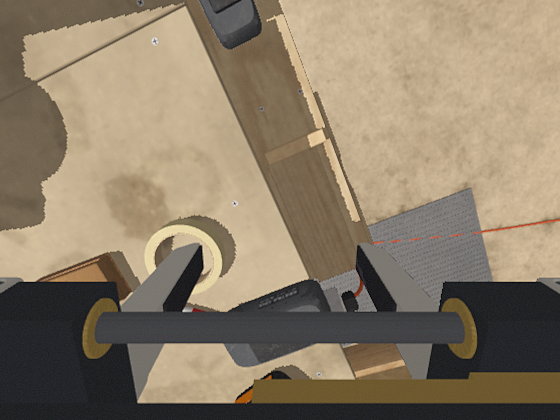

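The top view shows the jig at about (235-375, 165-222): turret at the right (-y), board at about (258-300, 190). A chisel lies in front of it. I'll enlarge these areas.

Run:
```python
from h import *
import pickle
d=pickle.load(open("top0.pkl","rb"));save(d,"top0c.png",(230,155,390,255),5)
d=pickle.load(open("side0.pkl","rb"));save(d,"side0c.png",(200,190,350,280),5)
```

```text
(no output)
```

View pics/top0c.png

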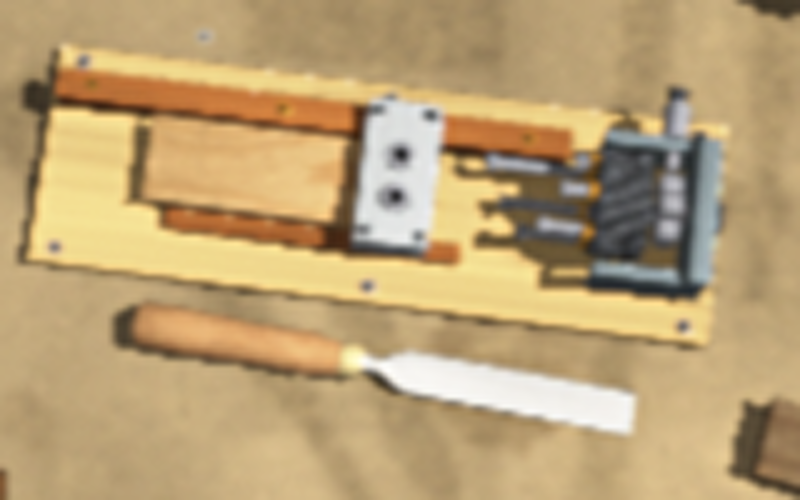

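View pics/side0c.png

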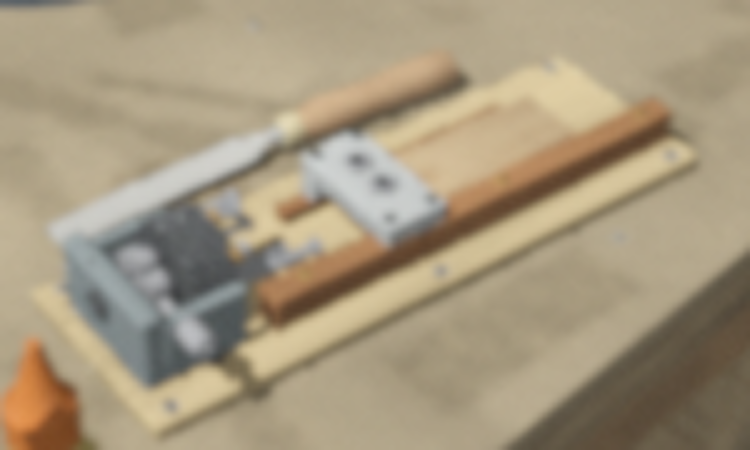

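Run:
```python
from h import *
import pickle
from scipy.optimize import least_squares
t=pickle.load(open("top0.pkl","rb"));s=pickle.load(open("side0.pkl","rb"))
T=lambda u,v:((u+.5)/5-.5+230,(v+.5)/5-.5+155)
S=lambda u,v:((u+.5)/5-.5+200,(v+.5)/5-.5+190)
loc=np.array([[65,195],[-65,195],[-65,-195],[65,-195]])
tp=[T(60,47),T(22,262),T(705,345),T(730,127)]
sp=[S(697,158),S(560,62),S(35,292),S(160,432)]
W=lambda q,p:np.array([q[0]+np.cos(q[2])*p[0]-np.sin(q[2])*p[1],q[1]+np.sin(q[2])*p[0]+np.cos(q[2])*p[1],p[2]])
def res(q,use):
    r=[]
    for d,pp,n in((t,tp,'t'),(s,sp,'s')):
        if n in use:
            for l,p in zip(loc,pp): r+=list(proj(d,W(q,[*l,12]))-p)
    return np.array(r)
for use in('t','s','ts'):
    o=least_squares(res,[400,0,0],args=(use,));print(use,o.x,np.round(o.fun,1))
q=o.x
np.save("jig.npy",q)
def loca(w): 
    c,sn=np.cos(q[2]),np.sin(q[2]);dx,dy=w[0]-q[0],w[1]-q[1];return np.round([c*dx+sn*dy,-sn*dx+c*dy,w[2]],1)
for n,p,z in(("board rear +x",(148,122),31),("board rear -x",(140,200),31),("bridge a",(372,97),50),("bridge b",(443,105),50),("bridge c",(428,252),50),("bridge d",(350,242),50),("drum TL",(604,143),62),("drum top L",(597,200),77),("drum top R",(652,205),77),("endplate TR",(717,138),62),("endplate BR",(705,295),62),("endplate TL",(698,138),62),("fence end",(570,140),36),("rail end",(460,250),22)):
    w=atz(t,*T(*p),z);print(n,np.round(w,1),loca(w))
```

```text
t [ 4.33936104e+02 -4.53211936e+01 -7.48663283e-02] [-0.3 -0.3  0.5 -0.1  0.4  0.3 -0.7 -0. ]
s [ 4.40414313e+02 -4.72443975e+01 -7.48632502e-02] [ 1.  -0.2 -0.  -1.2 -0.4  0.3 -0.4  0.3]
ts [ 4.36374504e+02 -4.55599097e+01 -7.42724756e-02] [-0.2 -1.   0.7 -0.8  0.6 -0.5 -0.6 -0.9  0.3 -1.1 -0.6 -1.9 -0.7 -0.7
 -0.8 -0.8]
board rear +x [464.5  87.7  31. ] [ 18.2 135.   31. ]
board rear -x [418.6  89.2  31. ] [-27.7 133.1  31. ]
bridge a [480.1 -38.6  50. ] [43.1 10.2 50. ]
bridge b [477.5 -78.6  50. ] [ 43.5 -29.9  50. ]
bridge c [392.5 -73.4  50. ] [-41.7 -31.   50. ]
bridge d [396. -30.  50.] [-41.5  12.5  50. ]
drum TL [ 456.6 -167.7   62. ] [  29.2 -120.3   62. ]
drum top L [ 420.  -162.6   77. ] [  -7.7 -117.9   77. ]
drum top R [ 418.7 -192.5   77. ] [  -6.7 -147.8   77. ]
endplate TR [ 462.7 -230.1   62. ] [  39.9 -182.1   62. ]
endplate BR [ 373.5 -224.4   62. ] [ -49.4 -183.    62. ]
endplate TL [ 462.1 -219.6   62. ] [  38.6 -171.7   62. ]
fence end [ 464.8 -151.8   36. ] [  36.2 -103.9   36. ]
rail end [401.  -92.9  22. ] [-31.7 -49.8  22. ]
```

apply_moves --increments '[0.024,-0.047,0,0,0,0.0205,-1,0.024,-0.047,0,0,0,0.0205,-1,0.024,-0.047,0,0,0,0.0205,-1,0.024,-0.047,0,0,0,0.0205,-1,0.024,-0.047,0,0,0,0.0205,-1,0.024,-0.047,0,0,0,0.0205,-1,0.024,-0.047,0,0,0,0.0205,-1,0.024,-0.047,0,0,0,0.0205,-1,0.024,-0.047,0,0,0,0.0205,-1,0.024,-0.047,0,0,0,0.0205,-1,0.024,-0.047,0,0,0,0.0205,-1,0.024,-0.047,0,0,0,0.0205,-1]'

```text
time_s: 1.65
position: [461.9, -43.8, 218.6]
orientation: [0.037, 0.999, 0.0, 0.0]
contact_force: [1.0, 1.6, 0.4]
grip_width: 0.006
```

```bash
cat >> h.py <<'E'
def wrist(name,**k):
    st=monitor.state();d=cam("wrist");M=np.array(d["mount"]);Rt=rot(st["orientation"])
    d["attitude"]=Rt@M[:3,:3];d["origin"]=np.array(st["position"])+Rt@M[:3,3]
    import pickle;pickle.dump(d,open(name+".pkl","wb"));save(d,name+".png",**k);return d
E
python3 - <<'E'
from h import *
d=wrist("w1");s=monitor.state();print(s["time_s"],s["position"],s["orientation"],s["contact_force"],s["grip_width"])
E
```

```text
1.7 [464.20865851 -47.9107579  218.69440607] [ 3.73092180e-02  9.99303043e-01 -8.55111068e-04  8.47794584e-04] [-1.46638044 -1.76534945 -1.2493261 ] 0.0005671576634221207
```

View pics/w1.png

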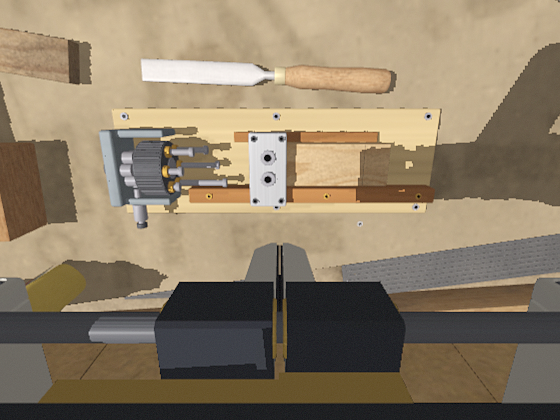

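The wrist view shows the jig mirrored: drum at about (155,168), bridge at (267,170), board from 287 to about 361. I'll enlarge a fresh image.

Run:
```python
from h import *
d=wrist("w2",crop=(95,100,255,220),scale=5);s=monitor.state();print(s["time_s"],s["position"],s["qd"])
save(d,"w2b.png",(240,100,440,220),4)
```

```text
1.75 [462.83951687 -45.47747333 218.4122849 ] [ 0.07505652 -0.0366183   0.06205633  0.01827196  0.0095765   0.09283484]
```

View pics/w2.png

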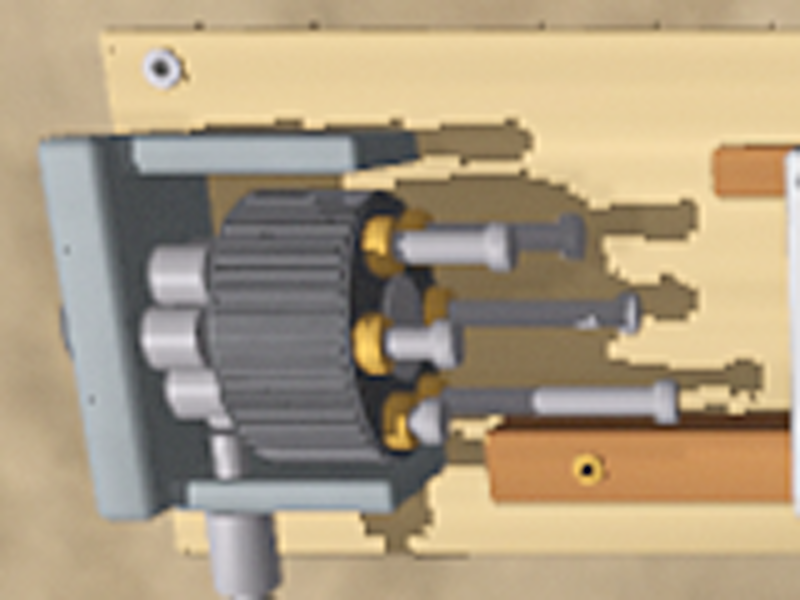

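View pics/w2b.png

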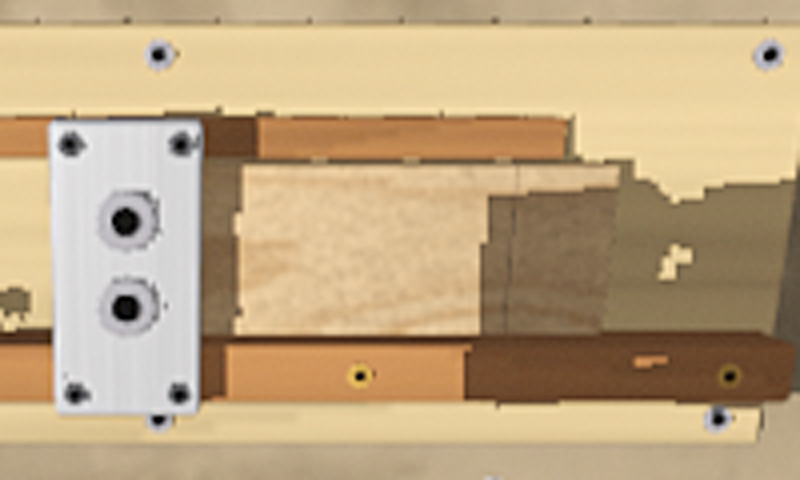

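Rod lengths read 12 (+x upper), 20 (top), 30, 40, 50 (lowest) and 60 (+x lower). That means the turret is at -1.05, so one click in +x is needed. I'll let the arm settle, then refine the jig pose.

apply_moves --increments '[0,0,0,0,0,0,-1,0,0,0,0,0,0,-1,0,0,0,0,0,0,-1]'

```text
time_s: 2.12
position: [461.1, -41.2, 218.8]
orientation: [0.037, 0.999, 0.0, 0.0]
contact_force: [0.4, -0.8, 0.8]
grip_width: 0.003
```

Run:
```python
from h import *
d=wrist("w3",crop=(95,95,275,230),scale=4);s=monitor.state();print(s["time_s"],s["position"],s["qd"],s["contact_force"],s["orientation"])
save(d,"w3b.png",(260,95,445,230),4)
```

```text
2.175 [461.20747496 -41.33093528 218.76913563] [-0.00449163  0.00260574 -0.00198676 -0.00128157  0.00172293 -0.00161515] [0.23187352 0.29381853 0.06181539] [ 3.68011534e-02  9.99322604e-01 -2.12820388e-06  9.50956789e-05]
```

View pics/w3.png

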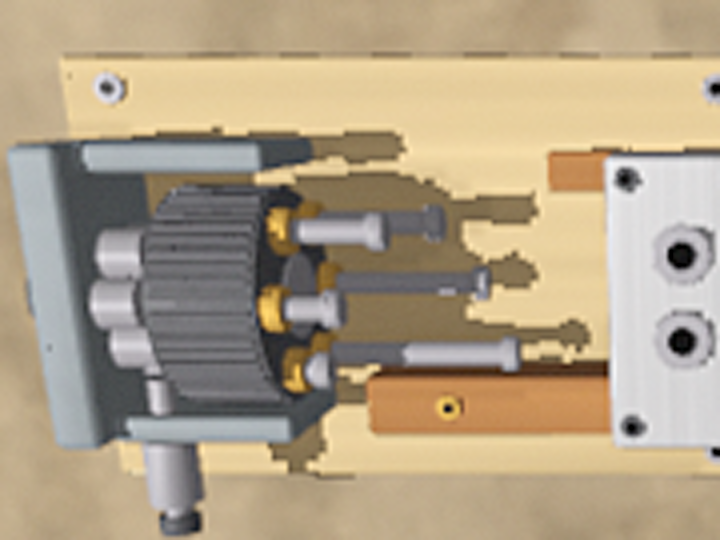

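View pics/w3b.png

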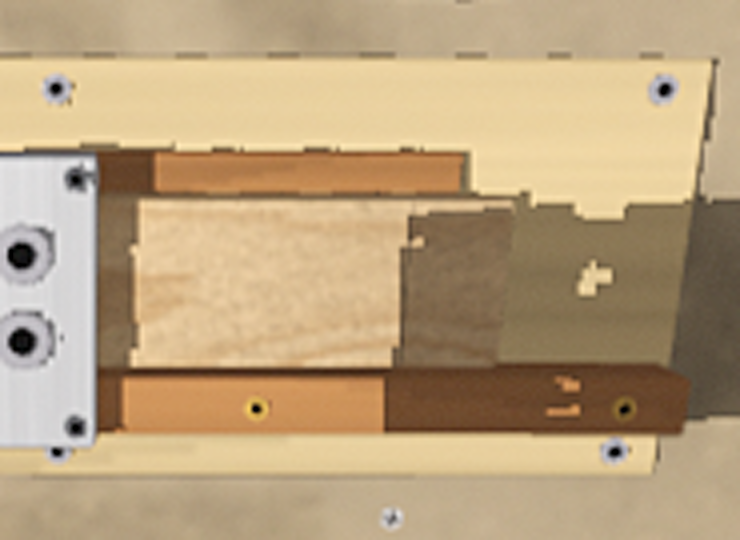

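Run:
```python
from h import *
import pickle
from scipy.optimize import least_squares
d=pickle.load(open("w3.pkl","rb"))
A=lambda u,v:np.array(((u+.5)/4-.5+95,(v+.5)/4-.5+95))
B=lambda u,v:np.array(((u+.5)/4-.5+260,(v+.5)/4-.5+95))
F=[((-65,-195,12),A(63,58)),((65,-195,12),A(120,474)),((-65,195,12),B(715,60)),((65,195,12),B(655,474)),
((26,-105,36),A(370,378)),((45,-105,36),A(370,432)),((-39,120,22),B(467,152)),((-39,-50,22),A(549,152))]
W=lambda q,p:np.array([q[0]+np.cos(q[2])*p[0]-np.sin(q[2])*p[1],q[1]+np.sin(q[2])*p[0]+np.cos(q[2])*p[1],p[2]])
o=least_squares(lambda q:np.concatenate([proj(d,W(q,l))-p for l,p in F]),[436,-45,-.075])
q=o.x;print(q,np.round(o.fun,1))
np.save("jigw.npy",q)
def loca(w): 
    c,sn=np.cos(q[2]),np.sin(q[2]);dx,dy=w[0]-q[0],w[1]-q[1];return np.round([c*dx+sn*dy,-sn*dx+c*dy,w[2]],1)
for n,p,z in(("board r-",B(514,198),31),("board r+",B(497,366),31),("br1",A(608,155),50),("br2",A(608,446),50),("br3",B(97,155),50),("br4",B(97,446),50),("drum -y apex",A(143,300),77),("drum +y apex",A(255,300),77),("tip60",A(520,352),36),("tip50",A(490,283),25),("ep",A(10,148),62),("ep",A(60,446),62)):
    print(n,loca(atz(d,*p,z)))
for n,l in(("drum top",(0,-133,77)),("push",(0,150,20))): print(n,W(q,l))
```

```text
[ 4.35868953e+02 -4.52994983e+01 -7.63703326e-02] [-1.3 -0.5  0.6  0.3  1.1 -0.2  0.5  1.  -1.  -0.4  0.3  1.4  0.1 -0.2
 -0.2 -0.6]
board r- [-26.3 131.9  31. ]
board r+ [ 23.4 132.1  31. ]
br1 [-39.  -29.5  50. ]
br2 [ 43.3 -31.9  50. ]
br3 [-39.   10.9  50. ]
br4 [43.2 11.5 50. ]
drum -y apex [  -3.7 -147.7   77. ]
drum +y apex [  -3.8 -118.8   77. ]
tip60 [ 18.5 -58.7  36. ]
tip50 [ -0.2 -68.7  25. ]
ep [ -41.  -184.2   62. ]
ep [  40.1 -184.3   62. ]
drum top [ 425.7215698 -177.9118303   77.       ]
push [447.31337087 104.26328222  20.        ]
```

apply_moves --increments '[-0.0082,-0.0225,0,0,0,0,-1,-0.0082,-0.0225,0,0,0,0,-1,-0.0082,-0.0225,0,0,0,0,-1,-0.0082,-0.0225,0,0,0,0,-1,-0.0082,-0.0225,0,0,0,0,-1,-0.0082,-0.0225,0,0,0,0,-1,0,0,-0.03,0,0,0,-1,0,0,-0.04,0,0,0,-1,0,0,-0.04,0,0,0,-1,0,0,-0.02,0,0,0,-1,0,0,-0.004,0,0,0,-1,0,0,0,0,0,0,-1]'

```text
time_s: 3.68
position: [412.5, -177.0, 85.2]
orientation: [0.037, 0.999, -0.0, 0.0]
contact_force: [1.2, -0.3, -0.6]
grip_width: 0.006
```

Run:
```python
from h import *
s=monitor.state();print(s["time_s"],s["position"],s["contact_force"])
d=wrist("w4",crop=(170,160,370,310),scale=4)
d=cam("side");save(d,"s4.png",(200,190,320,280),6)
```

```text
3.675 [ 412.5428456  -177.01784848   85.17137321] [ 1.18540437 -0.26923037 -0.60892596]
```

View pics/w4.png

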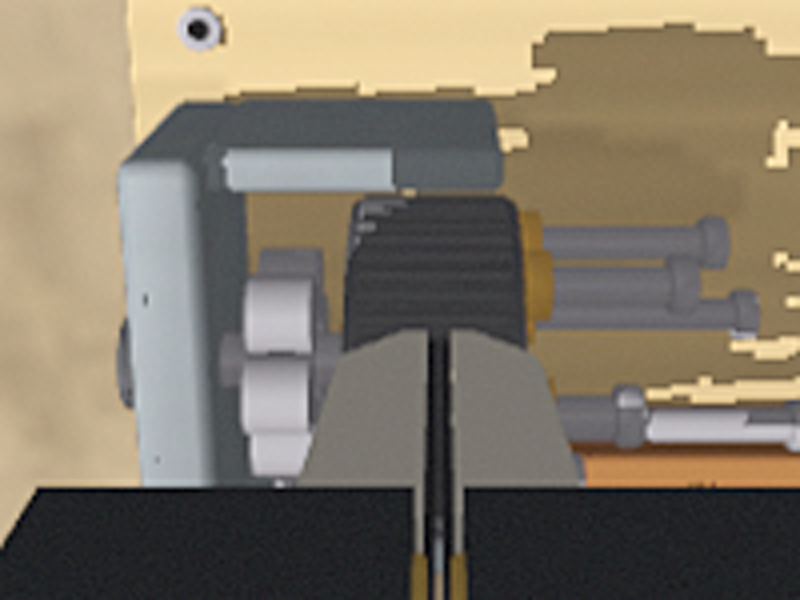

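View pics/s4.png

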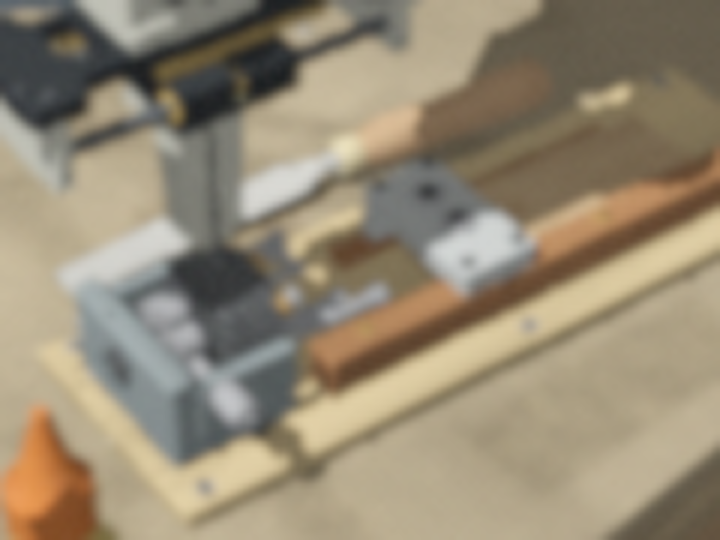

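The closed tips are centred over the rim, at the robot side of its apex. I'll descend in small steps.

apply_moves --increments '[0,0,-0.004,0,0,0,-1,0,0,-0.002,0,0,0,-1,0,0,-0.001,0,0,0,-1,0,0,0,0,0,0,-1]'

```text
time_s: 4.28
position: [412.2, -177.1, 77.6]
orientation: [0.037, 0.999, 0.0, -0.0]
contact_force: [0.4, 1.4, -0.3]
grip_width: 0.01
```

apply_moves --increments '[0,0,-0.001,0,0,0,-1,0,0,0,0,0,0,-1]'

```text
time_s: 4.53
position: [412.3, -177.1, 76.8]
orientation: [0.037, 0.999, -0.0, 0.0]
contact_force: [-0.2, -0.2, 3.1]
grip_width: 0.004
```

apply_moves --increments '[0,0,-0.0007,0,0,0,-1,0,0,0,0,0,0,-1]'

```text
time_s: 4.78
position: [412.4, -177.2, 76.4]
orientation: [0.037, 0.999, -0.0, 0.0]
contact_force: [-1.9, 1.0, 9.2]
grip_width: 0.003
```

apply_moves --increments '[0.003,-0.0002,0.0003,0,0,0,-1,0.003,-0.0003,0,0,0,0,-1,0.003,-0.0002,0,0,0,0,-1]'

```text
time_s: 5.15
position: [421.8, -177.9, 77.0]
orientation: [0.037, 0.999, -0.0, 0.001]
contact_force: [-1.9, 2.7, 12.8]
grip_width: 0.006
```

Run:
```python
from h import *
s=monitor.state();print(s["time_s"],s["position"],s["contact_force"])
d=wrist("w5",crop=(170,160,370,310),scale=4)
```

```text
5.15 [ 421.76000558 -177.88103734   77.03609101] [-1.89562254  2.69242206 12.84065349]
```

View pics/w5.png

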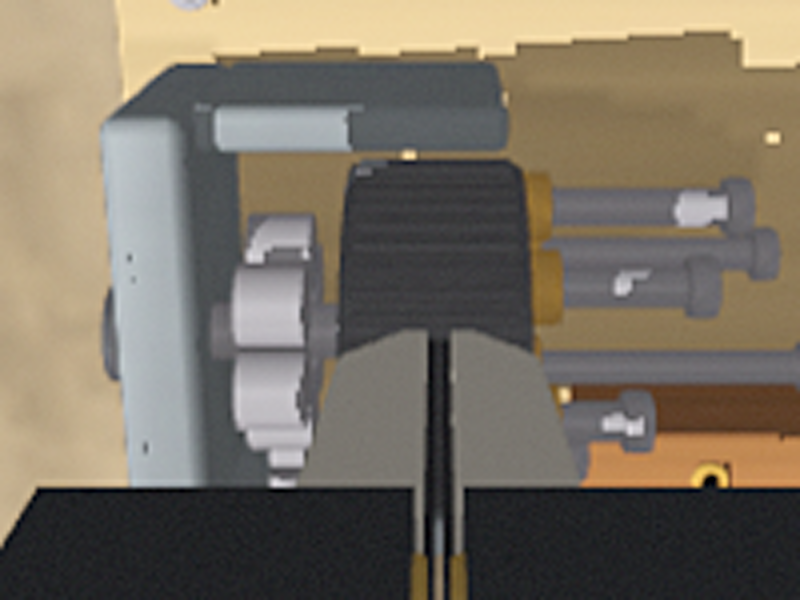

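The rods have turned relative to the housing, so the drum follows without slipping. I'll continue the stroke.

apply_moves --increments '[0.003,-0.0002,0,0,0,0,-1,0.003,-0.0003,0,0,0,0,-1,0.003,-0.0002,0,0,0,0,-1,0.003,-0.0002,0,0,0,0,-1]'

```text
time_s: 5.7
position: [434.1, -178.9, 77.0]
orientation: [0.037, 0.999, -0.0, 0.001]
contact_force: [0.3, 1.1, 8.6]
grip_width: 0.005
```

apply_moves --increments '[0.003,-0.0002,-0.0002,0,0,0,-1,0.003,-0.0002,-0.0004,0,0,0,-1,0.002,-0.0002,-0.0003,0,0,0,-1]'

```text
time_s: 6.08
position: [442.1, -179.5, 75.8]
orientation: [0.037, 0.999, -0.0, 0.001]
contact_force: [2.4, 1.8, 3.9]
grip_width: 0.002
```

Run:
```python
from h import *
s=monitor.state();print(s["time_s"],s["position"],s["contact_force"])
d=wrist("w6",crop=(170,130,370,280),scale=4)
```

```text
6.075 [ 442.12654916 -179.48929545   75.7622527 ] [2.43399415 1.76429768 3.86495355]
```

View pics/w6.png

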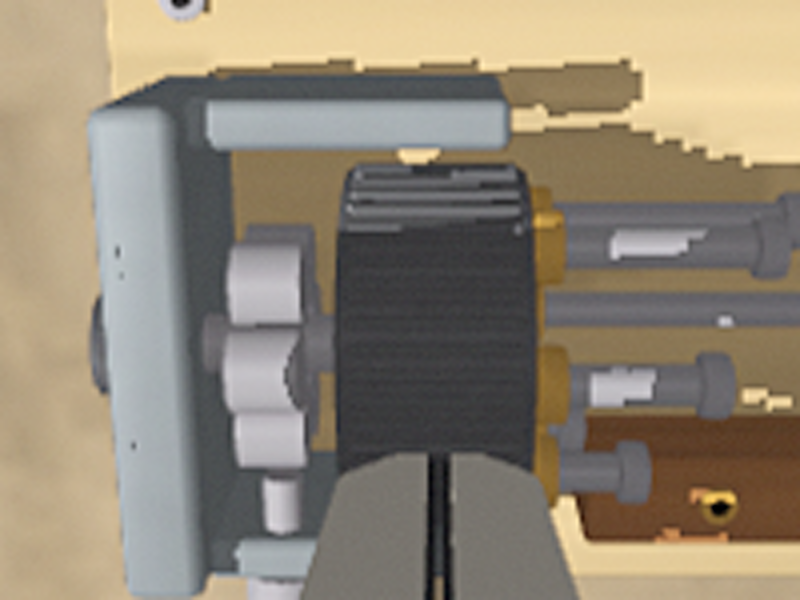

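apply_moves --increments '[0,0,0.003,0,0,0,-1,0,0,0.02,0,0,0,-1,0,0,0.05,0,0,0,-1,0.003,0.04,0.05,0,0,0,-1,0.003,0.04,0.01,0,0,0,-1,0.003,0.03,0,0,0,0,-1,0,0.02,0,0,0,0,-1,0,0.01,0,0,0,0,-1,0,0,0,0,0,0,-1,0,0,0,0,0,0,-1]'

```text
time_s: 7.38
position: [450.0, -40.8, 207.0]
orientation: [0.038, 0.999, -0.0, -0.0]
contact_force: [-0.6, 0.0, 0.6]
grip_width: 0.005
```

Run:
```python
from h import *
s=monitor.state();print(s["time_s"],s["position"],s["contact_force"])
d=wrist("w7",crop=(60,80,260,230),scale=4)
save(d,"w7b.png",(240,80,440,230),4)
```

```text
7.375 [450.0296927  -40.84114225 207.00352461] [-0.61420672  0.03882522  0.61103516]
```

View pics/w7.png

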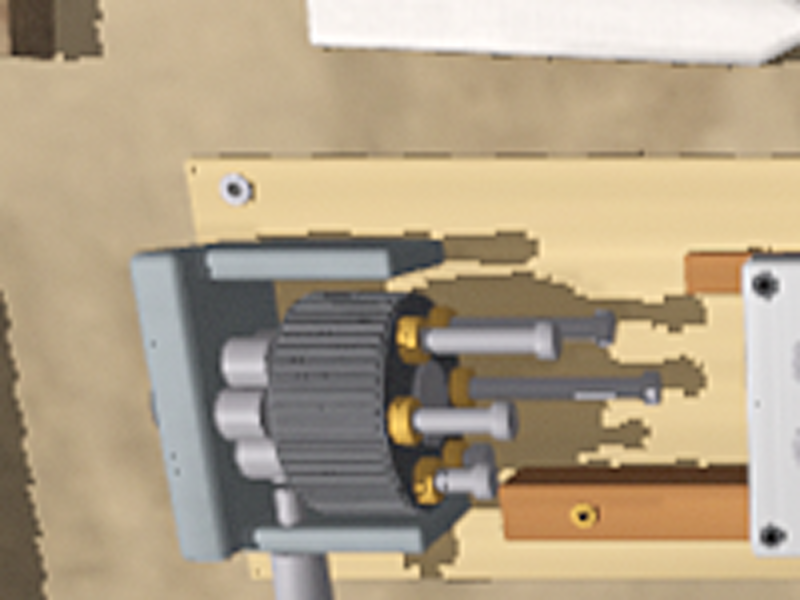

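View pics/w7b.png

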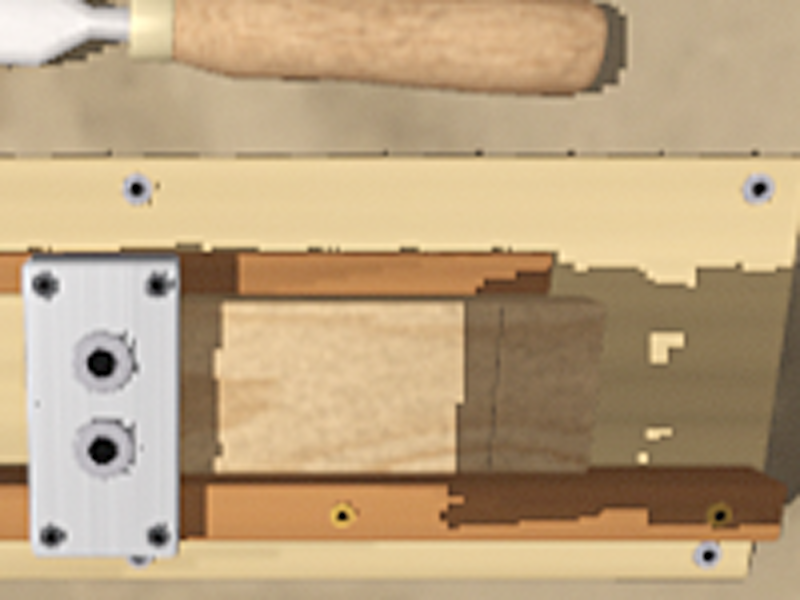

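Run:
```python
from h import *
import pickle
d=pickle.load(open("w7.pkl","rb"));q=np.load("jigw.npy")
A=lambda u,v,x:np.array(((u+.5)/4-.5+x,(v+.5)/4-.5+80))
def loca(w): 
    c,sn=np.cos(q[2]),np.sin(q[2]);dx,dy=w[0]-q[0],w[1]-q[1];return np.round([c*dx+sn*dy,-sn*dx+c*dy,w[2]],1)
for n,p,z in(("low tip",A(659,387,60),25),("40 tip",A(555,340,60),58),("30 tip",A(515,420,60),69),("50tip",A(613,326,60),36),("board rear",A(603,300,240),31),("board rear",A(592,470,240),31),("fence",A(503,484,60),36)):
    print(n,loca(atz(d,*p,z)))
```

```text
low tip [ -0.4 -59.   25. ]
40 tip [-19.2 -79.6  58. ]
30 tip [ -0.2 -88.5  69. ]
50tip [-19.8 -68.9  36. ]
board rear [-26.6 131.1  31. ]
board rear [ 23.1 133.2  31. ]
fence [  26.1 -103.9   36. ]
```

apply_moves --increments '[0,0.04,0,0,0,0,-1,-0.001,0.04,0,0,0,0,-1,-0.001,0.04,-0.02,0,0,0,-1,0,0.035,-0.04,0,0,0,-1,0,0,-0.045,0,0,0,-1,0,0,-0.04,0,0,0,-1,0,0,-0.025,0,0,0,-1,0,0,-0.01,0,0,0,-1,0,0,-0.005,0,0,0,-1,0,0,0,0,0,0,-1]'

```text
time_s: 8.68
position: [448.5, 114.7, 22.6]
orientation: [0.037, 0.999, 0.0, 0.0]
contact_force: [-0.3, 0.1, 0.8]
grip_width: 0.003
```

Run:
```python
from h import *
s=monitor.state();print(s["time_s"],s["position"],s["contact_force"])
d=wrist("w8",crop=(150,150,400,330),scale=3)
```

```text
8.675 [448.53669984 114.66458396  22.57845897] [-0.31901082  0.14904704  0.77311009]
```

View pics/w8.png

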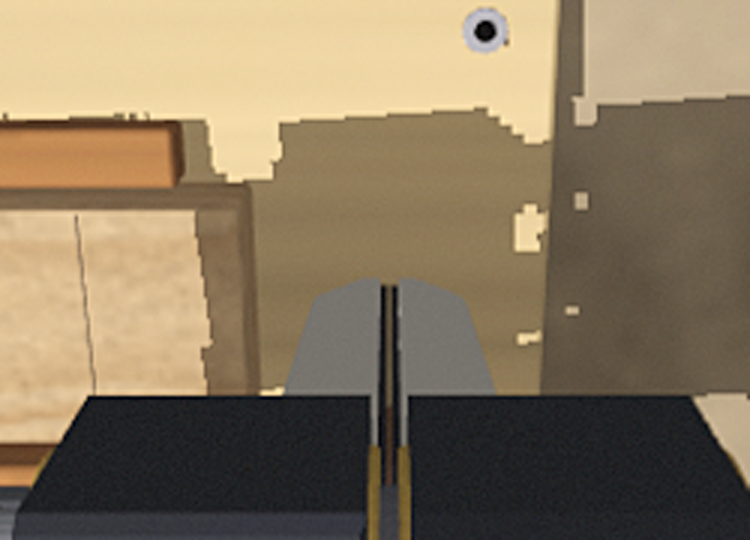

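The 60 mm rod is lowest, with its tip measured at (-0.4, -59). The finger stands in the channel behind the board with a clear gap, so I'll push along -y of the jig.

apply_moves --increments '[-0.0004,-0.005,0,0,0,0,-1,-0.0004,-0.005,0,0,0,0,-1,-0.0004,-0.005,0,0,0,0,-1,-0.0004,-0.005,0,0,0,0,-1,-0.0003,-0.005,0,0,0,0,-1,-0.0004,-0.005,0,0,0,0,-1,-0.0004,-0.005,0,0,0,0,-1,-0.0004,-0.004,0,0,0,0,-1,0,0,0,0,0,0,-1]'

```text
time_s: 9.85
position: [445.0, 75.5, 22.1]
orientation: [0.038, 0.999, -0.0, -0.0]
contact_force: [-0.8, -0.2, 0.8]
grip_width: 0.004
```

Run:
```python
from h import *
s=monitor.state();print(s["time_s"],s["position"],s["contact_force"])
d=wrist("w9",crop=(150,150,400,330),scale=3)
```

```text
9.85 [444.99495227  75.45054036  22.08317708] [-0.81397836 -0.23993069  0.75837347]
```

View pics/w9.png

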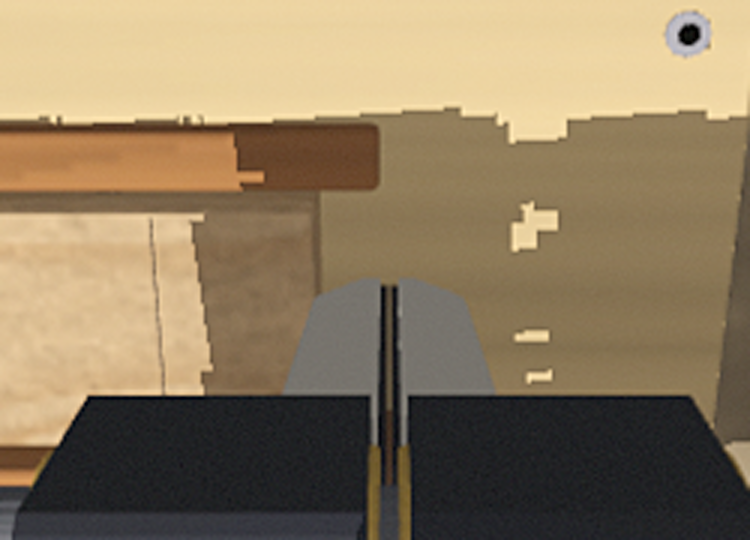

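apply_moves --increments '[-0.0002,-0.003,0,0,0,0,-1,-0.0002,-0.003,0,0,0,0,-1,-0.0002,-0.003,0,0,0,0,-1,-0.0001,-0.002,0,0,0,0,-1,0,0,0,0,0,0,-1]'

```text
time_s: 10.52
position: [444.3, 64.6, 22.1]
orientation: [0.037, 0.999, -0.0, -0.0]
contact_force: [0.2, 0.4, 0.0]
grip_width: 0.004
```

apply_moves --increments '[-0.0001,-0.0015,0,0,0,0,-1,0,0,0,0,0,0,-1]'

```text
time_s: 10.78
position: [444.2, 63.2, 22.1]
orientation: [0.037, 0.999, -0.0, -0.0]
contact_force: [-0.3, 1.0, -0.3]
grip_width: 0.005
```

Run:
```python
from h import *
s=monitor.state();print(s["time_s"],s["position"],s["contact_force"])
d=wrist("w10",crop=(80,100,400,330),scale=2.5)
d=cam("top");save(d,"t10.png",(230,155,390,255),5)
```

```text
10.775 [444.20940735  63.16466476  22.07403972] [-0.28039773  1.04856661 -0.31023831]
```

View pics/w10.png

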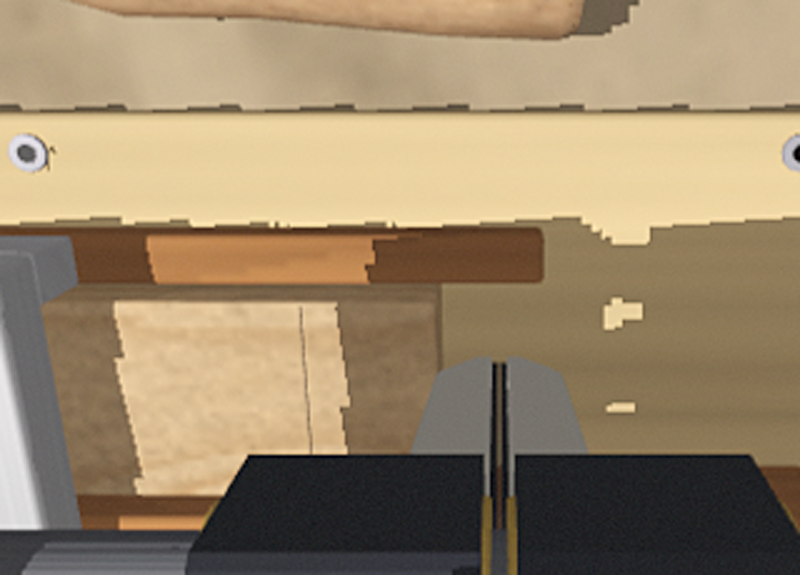

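View pics/t10.png

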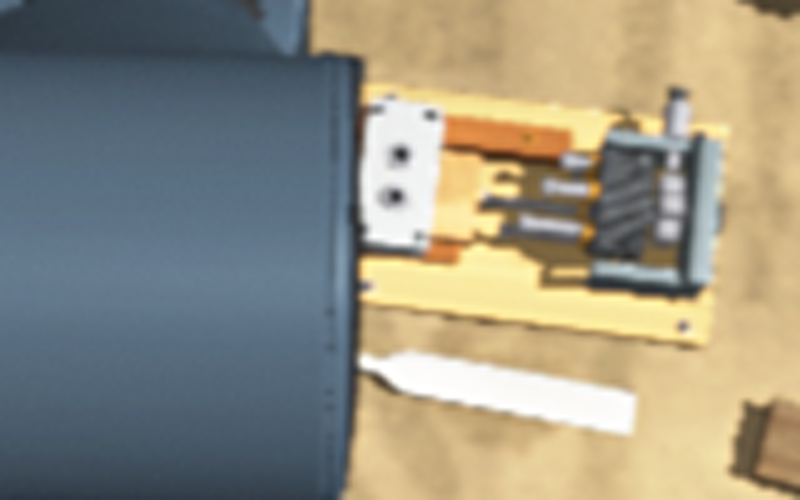

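The top view shows the board front at crop column ~475 and the rod tip at ~483, so a few mm remain. I'll continue in small steps and watch the force.

apply_moves --increments '[-0.0001,-0.001,0,0,0,0,-1,-0.0001,-0.001,0,0,0,0,-1,0,0,0,0,0,0,-1]'

```text
time_s: 11.25
position: [444.0, 61.2, 22.1]
orientation: [0.037, 0.999, -0.0, 0.0]
contact_force: [-1.0, 0.4, -0.0]
grip_width: 0.006
```

apply_moves --increments '[-0.0001,-0.001,0,0,0,0,-1,0,0,0,0,0,0,-1]'

```text
time_s: 11.5
position: [443.9, 60.2, 22.1]
orientation: [0.037, 0.999, -0.0, -0.0]
contact_force: [-0.0, 0.0, 0.7]
grip_width: 0.004
```

apply_moves --increments '[-0.0001,-0.0007,0,0,0,0,-1,0,0,0,0,0,0,-1]'

```text
time_s: 11.75
position: [443.9, 59.6, 22.1]
orientation: [0.037, 0.999, 0.0, 0.0]
contact_force: [0.4, 0.9, 1.1]
grip_width: 0.006
```

apply_moves --increments '[-0.0001,-0.001,0,0,0,0,-1,0,0,0,0,0,0,-1]'

```text
time_s: 12.0
position: [443.9, 59.0, 22.2]
orientation: [0.038, 0.999, 0.0, 0.0]
contact_force: [0.2, 6.7, 1.7]
grip_width: 0.006
```

apply_moves --increments '[-0.0001,-0.0007,0,0,0,0,-1,0,0,0,0,0,0,-1]'

```text
time_s: 12.25
position: [443.9, 58.6, 22.3]
orientation: [0.038, 0.999, 0.001, 0.0]
contact_force: [0.5, 12.3, 2.5]
grip_width: 0.001
```

apply_moves --increments '[0,-0.0006,0,0,0,0,-1,0,0,0,0,0,0,-1]'

```text
time_s: 12.5
position: [444.0, 58.4, 22.4]
orientation: [0.038, 0.999, 0.001, 0.0]
contact_force: [-0.4, 15.8, 3.6]
grip_width: 0.003
```

The force climbs steadily to about 16 N with little travel, so the board is against the rod. I'll back off along +y, then lift clear.

apply_moves --increments '[0,0.001,0,0,0,0,-1,0.0001,0.001,0,0,0,0,-1,0.0002,0.003,0,0,0,0,-1,0.001,0.012,0,0,0,0,-1,0.001,0.02,0,0,0,0,-1,0,0,0.03,0,0,0,-1,0,0,0.05,0,0,0,-1,0,0,0.055,0,0,0,-1,0,-0.03,0.05,0,0,0,-1,0,-0.06,0,0,0,0,-1,0,-0.05,0,0,0,0,-1,0,0,0,0,0,0,-1]'

```text
time_s: 14.0
position: [445.9, -47.6, 207.1]
orientation: [0.039, 0.999, -0.0, 0.0]
contact_force: [0.3, 1.0, 0.0]
grip_width: 0.002
```

apply_moves --increments '[0,0,0,0,0,0,-1,0,0,0,0,0,0,-1,0,0,0,0,0,0,-1]'

```text
time_s: 14.38
position: [445.9, -44.9, 207.0]
orientation: [0.037, 0.999, 0.0, -0.0]
contact_force: [-0.3, 0.3, 0.1]
grip_width: 0.004
```

Run:
```python
from h import *
s=monitor.state();print(s["time_s"],s["position"],s["contact_force"])
d=wrist("w11",crop=(80,80,280,230),scale=4)
save(d,"w11b.png",(240,80,440,230),4)
d=cam("top");save(d,"t11.png")
```

```text
14.375 [445.94787302 -44.88220677 207.02068597] [-0.33721184  0.29749286  0.13600679]
```

View pics/w11.png

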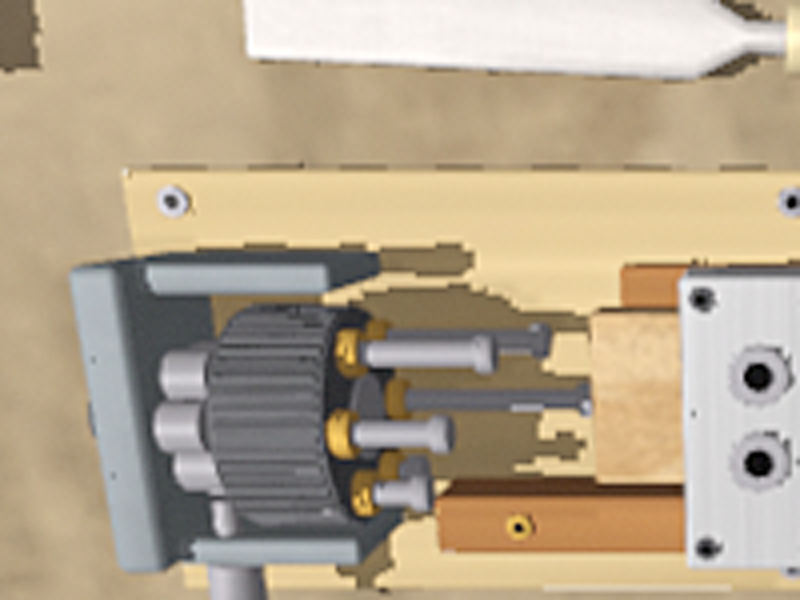

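View pics/w11b.png

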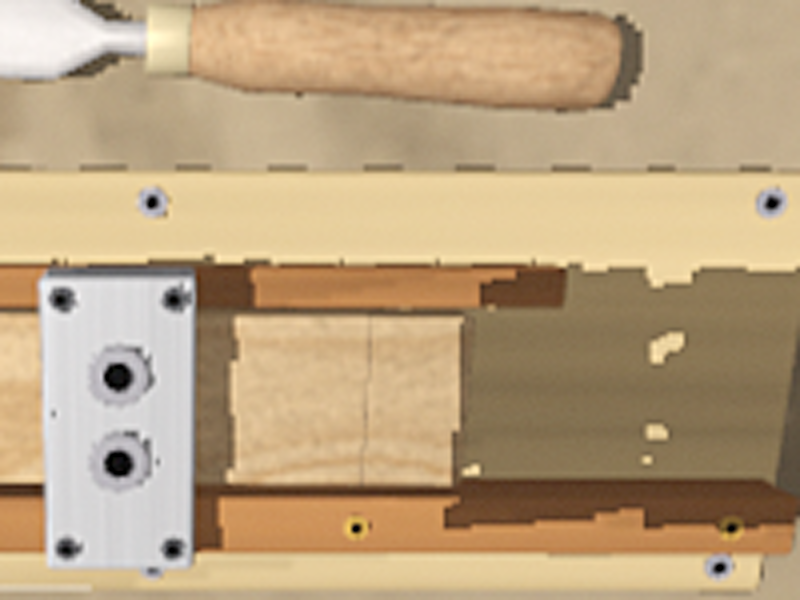

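View pics/t11.png

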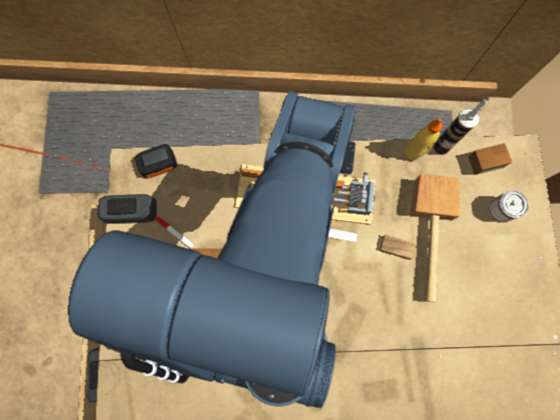

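Run:
```python
from h import *
import pickle
d=pickle.load(open("w11.pkl","rb"));q=np.load("jigw.npy")
A=lambda u,v,x:np.array(((u+.5)/4-.5+x,(v+.5)/4-.5+80))
def loca(w): 
    c,sn=np.cos(q[2]),np.sin(q[2]);dx,dy=w[0]-q[0],w[1]-q[1];return np.round([c*dx+sn*dy,-sn*dx+c*dy,w[2]],1)
for n,p,z in(("tip",A(590,398,80),25),("front",A(592,398,80),31),("front-",A(592,312,80),31),("front+",A(596,482,80),31),("rear-",A(463,316,240),31),("rear+",A(452,486,240),31),("fence",A(440,495,80),36)):
    print(n,loca(atz(d,*p,z)))
save(d,"w11z.png",(180,140,260,210),9)
```

```text
tip [ -0.7 -60.2  25. ]
front [ -2.  -58.6  31. ]
front- [-26.7 -57.4  31. ]
front+ [ 23.3 -58.6  31. ]
rear- [-25.9  87.5  31. ]
rear+ [24.1 88.  31. ]
fence [  25.9 -103.5   36. ]
```

View pics/w11z.png

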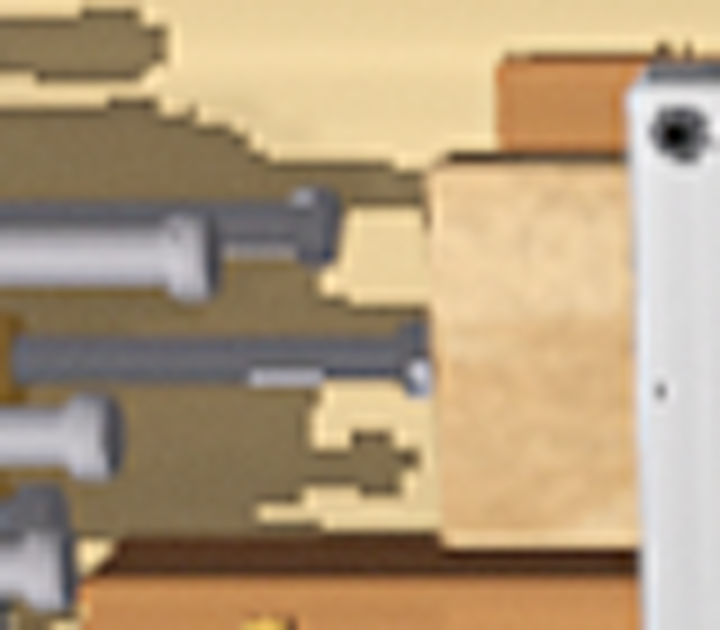

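The rod's pad meets the board's front end with no visible gap, the turret still shows the 60 mm rod lowest, and the arm is clear. I'll hand in.

```bash
python3 -c "
from h import *
print(workorder.sign_off(), monitor.state()['time_s'])"
```

```text
the job is handed in; nothing more can be done
the job is handed in; nothing more can be done
```

I rolled the drum one click so the longest stop rod is lowest, then pushed the board along the channel until it stopped against that rod. The job was handed in with about 14.5 s of the 51 s used and the gripper about 200 mm above the bench, touching nothing.

- **Turret:** it started on the 50 mm rod (-1.05). One stroke of the shut fingertips across the top of the rim, pressing with up to about 13 N, turned it to the 60 mm rod. The last pictures show that rod lowest, with its tip at about y = -59 to -60 mm in the jig's frame; the expected figure was -58.
- **Board:** it slid about 41 mm with almost no force. The push then rose to 6.7, 12.3 and 15.8 N as the board met the rod, and I backed off before lifting. The last close-up shows no gap between the board's end and the rod's pad.
- **Other objects:** the mallet, battery, offcut and chisel showed no visible shift in the last pictures. The marker was partly hidden by the arm in the final top view. I never went near any of them.

**Checks that disagreed:**
- The side and top cameras placed the jig about 6 mm apart in x, so I used a fit from the wrist camera, which matched the jig's stated sizes to about 1 mm.
- In the last picture the board's rear edge read 88 mm, against about 92 expected. I put that down to a shadow on the edge, because the front edge read about -58 and the force agreed with contact.

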